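# Seat the pan support of a gas stove on its locating pin

## Robot

A 6-joint arm with a two-finger parallel gripper is mounted at the origin on the work surface. World frame = base frame: x ahead of the robot, y to its left, z up, the work surface at z = 0. Lengths are in m, angles in degrees, forces in N, time in s.
With the tool pointing down it reaches from about 0.375 to 0.825 m from the base axis. Payload 5.5 kg.
Tool frame: the origin (TCP) lies midway between the tips of the shut fingers; the grasp point (between the pads) lies 19 mm behind it (grip_point_offset is the distance from the TCP to the grasp point, in m); z points along the fingers, y is the direction in which the jaws open and shut (so a half turn about z gives the same grasp; the last joint's range is limited). The gripper opens to 85 mm and grips with 20 to 120 N. Pads are 22 mm wide; open, the fingers measure 114 mm over their backs; the gripper's body (76 mm by 85 mm) begins 54 mm behind the grasp point. The pads swing forward as they close: fully open they stand 13 mm farther back than shut.
Start: joints at [67.838, 17.962, -2.699, 69.339, 0, 90], TCP at [0.226, 0.556, 0.231] pointing down, gripper open.
Joint ranges: [-152.73, 152.73], [-39.44, 99.34], [-58.76, 71.6], [-118.89, 123.64], [-81.53, 83.1], [-180, 180]. Speed limits (degrees/s): [136.94, 136.94, 172.46, 180, 180, 180].

## Interface

Orientations are given as a 3x3 rotation matrix whose columns are the frame's x, y, z axes.
In Python, from rig import * gives the robot as it stands. The module is installed in compiled form; this text tells all that it offers.
- The arm moves only by the tool jog_arm, never from a script. Its argument "commands" is a list of rows, each an object of numbers: "wx", "wy", "wz": the turn, a rotation vector about the tool's x, y, z in rad; "tx", "ty", "tz": the shift along the tool's x, y, z in cm; "claw": the finger opening in cm, from 0 to 8.54. In form: [{"wx": .., "wy": .., "wz": .., "tx": .., "ty": .., "tz": .., "claw": ..}, ...]. A call has 1 to 5 rows; each row is the pose to reach, as a shift and turn from the pose commanded when the call began, along the tool's axes at that moment; what a row does not reach only later rows make up. A row lasts 1/10 s, in which the tool goes at most 50 mm and 8.59 degrees, less where a joint would pass 70% of its speed; a pose out of reach is approached as far as the arm can. A call with a gripper value outside its range is refused whole. The fingers move at their own pace and stop on an object; "squeeze" is the grip in N (left out, the last holds). Time passes only in rows, so rows that repeat a pose let the fingers close. It gives the time, the measured TCP pose, the force and the opening at its end, in the units of the state.
- get_obs(): the state, without advancing time (a new reading comes with each control period).
- get_image(name): name is "scene" or "top"; returns a dict with "image" (480x640x3 uint8, red, green, blue), "fx", "fy", "cx", "cy" (pixels), "rvec" (rotation vector, rad) and "tvec" (3), from world to camera coordinates, as OpenCV has them. Camera axes: x right, y down, z forward; pixel columns grow to the right and rows downward; lengths in m; the calibration is good to about 2 mm. A picture is of the moment at which its call begins. There is no depth.
- close_job(): hands the job in, once; it reports no verdict.
Trained networks look in a picture, given as the dict that the camera call returned (one of the last four; its "shot" number tells which), for a name from the list of things; names that differ only in an ending like _2 or _b are one class to them, and where a whole thing is asked for, a point or a joint stands for the part that bears it (a point fixed in the world has none). Each returns a list of dicts, best first, with "score" (0 to 1); they miss things now and then, are a little off and sometimes report something else, mostly with a low value. They report only what shows in the picture. A call takes as long as a camera call.
- look_for(picture, name): "xyz" ([x, y, z] in m, in world coordinates, good to about 4 mm: the middle of the surface that is visible of it).
- spot_point(picture, name): "xyz" ([x, y, z] in m, in world coordinates, good to about 4 mm: a listed point, or the origin of a listed thing).
The state is a dict: "time_s": time; "joints": joint angles; "joint_vel": joint speeds; "effort": joint torques, N m; "ee_pos": TCP position; "tcp_rot": TCP orientation; "ft_force": force on the tool from outside, world axes, zero at the start; "ft_torque": the same for the moment, N m; "width": finger opening in m.
Only numpy, scipy, OpenCV 4.12 (cv2) and the standard library are available. Lean on these libraries where they do the work, as an engineer would, in place of code of your own. Each camera call takes 0.05 s, during which the arm holds its last target.

## Task

The round pan support has been put back on the gas stove crooked after washing: its ring rides up on the locating pin behind the burner. With a fingertip against one of its arms, push the support round until the notch in its ring drops over the pin, then press it firmly down so that it sits flat, and take the hand away. Do not lift or carry the support, do not turn the gas knob, and leave the other things on the stove and counter where they are.

Things in the scene. Friction and masses are not known exactly. Their poses are not given: they have to be found in the camera images.
- pan_support: Dark enamelled pan support, loose, 0.45 to 0.65 kg: a flat ring, inner diameter 168, outer 208, 9 mm thick, with one notch in its outer edge and four upright arms. Origin: centre of the ring's underside; x points from there through the notch, z up. The burner plate inside the ring guides it with 2.5 mm of play all round; pushed sideways at an arm (a few N) it turns either way.
- prong_top (a point): Flat top of one of the support's four like arms, 71 mm from the ring's centre, 49 mm above its underside. The arms stand at 45 (this one), 135, 225 and 315 degrees from the notch, counter-clockwise from above. Each is a plate 8 mm thick: a post on the ring at radius 86 to 102 and a level bar from it inward to radius 40, 12 mm high, its underside 37 mm above the ring's underside, open below.
- notch (a point): Middle of the pan support's notch, on its x axis, 102 mm from the ring's centre and 4.5 mm above its underside. The notch is 13.5 mm wide, 12 mm deep, cut right through. Off the pin's place the ring rides on the pin, tilted about 0.04 rad, its centre about 4 mm high; when the notch meets the pin that side falls 8 mm and the pin stops the turning.
- pin (a point): Centre of the top of the fixed locating pin, 9 mm in diameter, 8 mm above the face that the ring sits on, 102 mm from the burner's centre on the side of the stove away from its knob; a rib 9 mm wide braces it outward and shows outside the ring. Axes as the stove's.
- burner_centre (a point): Point on the burner's vertical axis at the height of the ring's underside when seated, 82 mm above the counter; x points to the pin, z up. A burner plate 163 mm in diameter rises 18 mm above this height inside the ring; on it the burner head, 92 mm in diameter at its foot and 72 mm above, its top 35 mm above this height.
- drip_ring: Flat aluminium drip ring of the stove, 236 mm in diameter, 2 mm thick, on whose top face the pan support's ring rests; origin under its centre. It is fixed. A firm press puts 5 N or more on it beyond the support's own weight.
- gas_knob (a joint): Gas knob on the stove's front face, towards the robot, 42 mm in diameter: 0 rad is off, its start. To be left alone.
- stove: Single-burner table-top gas stove, fixed: steel body 320 (its x) by 400 (its y) mm, black glass top 80 mm above the counter; origin under its middle; x points from the knob side to the pin side. The burner's axis lies 20 mm from the middle along x.
- lighter: Bystander: white gas lighter, 180 mm long, 20 mm wide and 18 mm high, lying on the right margin of the stove's top. Origin under its middle.
- pepper_pot: Bystander: pepper pot 35 mm in diameter and 48 mm high, on the left margin of the stove's top. Origin under its centre.
- bell: Bystander: chrome desk bell, 84 mm in diameter, 60 mm high. Origin under its centre.
- jar: Bystander: blue glass jar with a knobbed lid, 90 mm in diameter, 138 mm high. Origin under its centre.
- tray: Bystander: small wooden tray 75 by 125 mm, 18 mm high, holding two crayons. Origin under its centre.
- crayon0: Bystander: orange crayon, 82 mm long, 12 mm thick, in the tray. Origin under its middle.
- crayon1: Bystander: orange crayon like the other one, in the tray. Origin under its middle.
- mug: Bystander: white mug, 80 mm in diameter, 95 mm high. Origin under its centre.

How it is judged (in metres and radians):
On the way:
1. with the notch over the pin and the ring flat, the support is pressed down on its seat (horizontal distance between notch and pin below 0.006 m and angle between pan_support's own z axis and vertical below 0.012 rad and z of pan_support in the frame of burner_centre below 0.0015 m and contact force between pan_support and drip_ring above 9 N and contact force between the fingers and pan_support above 1.5 N), for 0.2 s.
At the end, for the whole second after the job is handed in: The pan support lies at rest with its notch over the pin (within 6 mm), flat (within 0.012 rad) and down on its seat (within 1.5 mm), after having been pressed there by the fingers so that it bore on the drip ring with more than 9 N, its own weight of 4.6 to 6.4 N included, for 0.2 s (horizontal distance between notch and pin below 0.006 m and angle between pan_support's own z axis and vertical below 0.012 rad and z of pan_support in the frame of burner_centre below 0.0015 m and linear speed of pan_support below 0.01 m/s); the robot touches nothing.
It fails at once if the pan support is lifted (its centre more than 15 mm above its seat) or tipped (z of pan_support in the frame of burner_centre above 0.015 m or angle between pan_support's own z axis and vertical above 0.15 rad).
It fails at once if the gas knob is turned by more than 0.2 rad (value of joint gas_knob above 0.2 rad or value of joint gas_knob below -0.2 rad).
It fails at once if another thing on the stove or counter is moved more than 25 mm (distance of any of lighter, pepper_pot, bell, jar, tray, crayon0, crayon1, mug from where it was at the start of the episode above 0.025 m).
It also fails if it takes over 69 s, if anything falls off the work surface, if the arm or the gripper's body presses on something with over 40 N, if the wrist force passes 120 N, or if a joint passes its speed limit or range.

## Working session

There is one attempt and no reset: what is moved stays moved. The work goes in short steps, Python scripts to look and compute and a tool call to move; the robot and the scene stay as the last step left them, time stands still between calls to the robot, and variables do not carry over. Pictures are saved under pics/ and viewed, and the job is handed in when it is done.

Besides the shell and the picture viewer there is one more tool, called after "Request:" by a JSON object that holds its "op" and its "data", one argument or row to a line. jog_arm: Moves the arm, as the interface text tells. Its arguments: {"type":"object","properties":{"commands":{"type":"array","items":{"type":"object","properties":{"wx":{"type":"number"},"wy":{"type":"number"},"wz":{"type":"number"},"tx":{"type":"number"},"ty":{"type":"number"},"tz":{"type":"number"},"claw":{"type":"number"}}}},"squeeze":{"type":"number"}},"required":["commands"]}

```bash
mkdir -p pics
cat > h.py <<'E'
from rig import *
import numpy as np, cv2
def save(p,n): cv2.imwrite('pics/'+n+'.png', cv2.cvtColor(p['image'],cv2.COLOR_RGB2BGR))
def proj(p,X):
    K=np.array([[p['fx'],0,p['cx']],[0,p['fy'],p['cy']],[0,0,1.]])
    return cv2.projectPoints(np.array(X,float).reshape(-1,3),np.array(p['rvec'],float),np.array(p['tvec'],float),K,None)[0].reshape(-1,2)
E
python3 - <<'E'
from h import *
o=get_obs(); print(o['time_s'],o['ee_pos'],np.round(o['tcp_rot'],3),o['width'],o['ft_force'])
a=get_image('scene');b=get_image('top')
save(a,'s0');save(b,'t0')
for p,l in((a,'s'),(b,'t')):
  for n in['burner_centre','pin','notch','prong_top','pan_support','stove','drip_ring','lighter','pepper_pot','jar','mug','bell','tray','gas_knob']:
    r=spot_point(p,n); print(l,n,[(np.round(q['xyz'],4).tolist(),round(q['score'],2)) for q in r[:4]])
print(get_obs()['time_s'])
E
```

```text
0.0 [0.2261322  0.55515301 0.23042621] [[-0.926  0.377 -0.001]
 [ 0.377  0.926 -0.002]
 [ 0.    -0.002 -1.   ]] 0.08496128236783303 [-0.10648502  0.42999627  0.05785419]
s burner_centre [([0.609, -0.0483, 0.1367], 0.56), ([0.578, 0.0112, 0.0869], 0.55), ([0.6216, 0.2, 0.0781], 0.5)]
s pin [([0.678, 0.0366, 0.0894], 0.72)]
s notch [([0.5474, -0.0835, 0.0834], 0.69)]
s prong_top [([0.6062, -0.0492, 0.1371], 0.61)]
s pan_support [([0.5804, 0.0125, 0.0869], 0.76)]
s stove [([0.5787, 0.0056, 0.0859], 0.69), ([0.5584, 0.0064, 0.0011], 0.64)]
s drip_ring [([0.5795, 0.016, 0.0846], 0.67), ([0.6209, 0.1981, 0.0797], 0.23)]
s lighter [([0.5825, -0.1683, 0.0753], 0.83)]
s pepper_pot [([0.6203, 0.1983, 0.0765], 0.57)]
s jar [([0.5537, 0.423, 0.005], 0.93)]
s mug [([0.6072, -0.461, -0.0012], 0.93)]
s bell [([0.3393, 0.409, 0.002], 0.7)]
s tray [([0.4216, -0.443, -0.0001], 0.92)]Traceback (most recent call last):
  File "<stdin>", line 7, in <module>
ValueError: it knows: bell, burner_centre, crayon, drip_ring, jar, lighter, mug, notch, pan_support, pepper_pot, pin, prong_top, stove, tray
```

Run:
```python
from h import *
b=get_image('top');save(b,'t1')
for p,l in((b,'t'),):
  for n in['burner_centre','pin','notch','prong_top','pan_support','stove','drip_ring','lighter','pepper_pot']:
    r=spot_point(p,n); print(l,n,[(np.round(q['xyz'],4).tolist(),round(q['score'],2)) for q in r[:4]])
print(get_obs()['time_s'])
```

```text
t burner_centre [([0.5741, 0.0107, 0.081], 0.97), ([0.6081, -0.0519, 0.1399], 0.15)]
t pin [([0.6757, 0.0399, 0.0909], 0.69)]
t notch [([0.542, -0.0846, 0.0895], 0.61)]
t prong_top [([0.6077, -0.056, 0.1385], 0.63)]
t pan_support [([0.5791, -0.1689, 0.0813], 0.43)]
t stove [([0.559, 0.0048, -0.0064], 0.93)]
t drip_ring []
t lighter [([0.5786, -0.1647, 0.081], 0.86)]
t pepper_pot [([0.621, 0.2021, 0.0837], 0.85)]
1.25
```

View pics/s0.png

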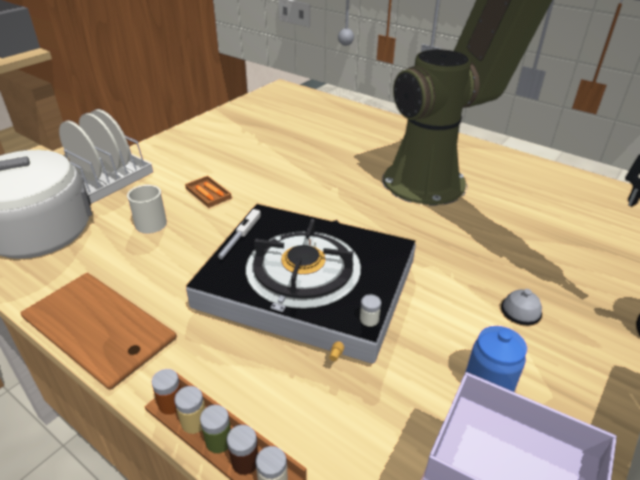

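View pics/t0.png

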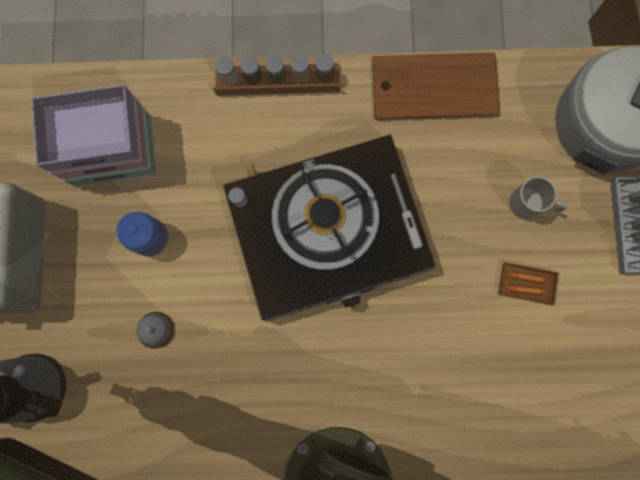

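Run:
```python
import cv2
a=cv2.imread('pics/t0.png')[150:285,255:400];cv2.imwrite('pics/t0z.png',cv2.resize(a,None,fx=4.4,fy=4.4,interpolation=2))
a=cv2.imread('pics/s0.png')[205:330,220:380];cv2.imwrite('pics/s0z.png',cv2.resize(a,None,fx=4.6,fy=4.6,interpolation=2))
from h import *
p=get_image('top')
c=np.array([.576,.0115,.086])
for d in(15,-109,-64,26,116,206):
  r=np.radians(d); print(d,proj(p,c+.102*np.array([np.cos(r),np.sin(r),0])), proj(p,c+[0,0,.045]+.071*np.array([np.cos(r),np.sin(r),0])))
```

```text
15 [[311.40583256 172.48523452]] [[314.42023186 180.28619495]]
-109 [[368.57969878 228.9731066 ]] [[355.55146544 220.98029069]]
-64 [[365.15506114 194.44065401]] [[353.16953722 196.14736687]]
26 [[303.26655646 175.70460715]] [[308.54602162 182.61419332]]
116 [[283.09239929 236.61074378]] [[294.10668588 226.46772449]]
206 [[345.84245807 256.0328851 ]] [[339.17636804 240.35580674]]
```

View pics/t0z.png

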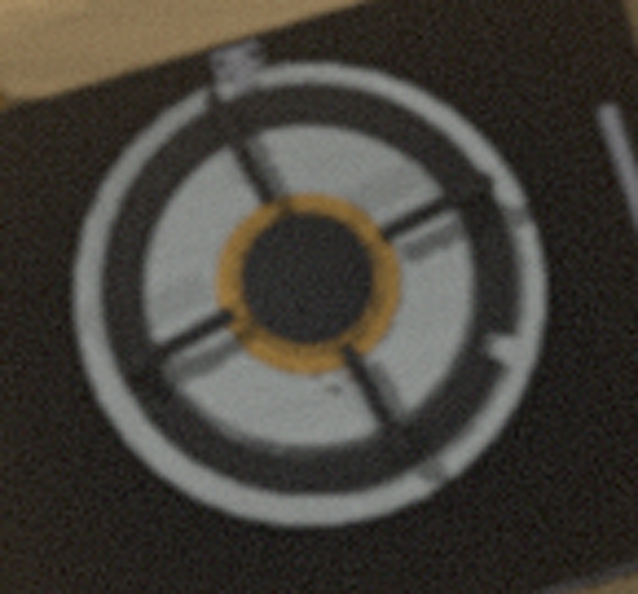

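View pics/s0z.png

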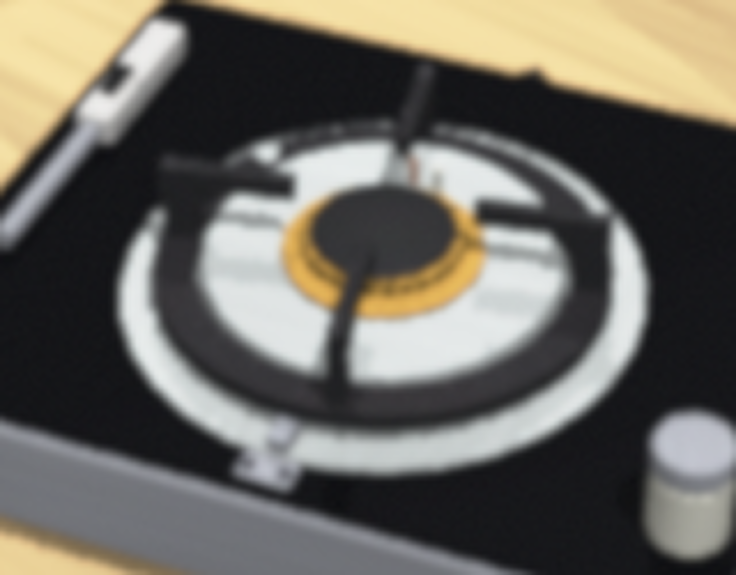

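Request:
{"op": "jog_arm", "data": {
  "commands": [
    {"wz": 0.1, "tz": -2, "claw": 0},
    {"wz": 0.1, "tz": -4, "claw": 0}
  ]
}}

```text
schema error: expected keys wx, wy, wz, tx, ty, tz, claw
```

```bash
cat > tgt.py <<'E'
from h import *
import sys
from scipy.spatial.transform import Rotation as R
# phi r z yaw -> command relative to measured pose
C=np.array([.577,.0113])
def rel(phi,r,z,yaw):
    o=get_obs(); Rm=np.array(o['tcp_rot']); p=np.array(o['ee_pos'])
    f=np.radians(phi); t=np.array([*(C+r*np.array([np.cos(f),np.sin(f)])),z])
    y=np.radians(yaw); x=np.array([np.cos(y),np.sin(y),0]);zz=np.array([0,0,-1.])
    Rt=np.c_[x,np.cross(zz,x),zz]
    print('t',round(o['time_s'],2),'pos',np.round(p,4),'yaw',round(np.degrees(np.arctan2(Rm[1,0],Rm[0,0])),2),'F',np.round(o['ft_force'],1),'j',np.round(o['joints'],1),'w',round(o['width'],4))
    d=p[:2]-C; print('now phi',np.degrees(np.arctan2(d[1],d[0])),'r',np.hypot(*d))
    print('target',np.round(t,4),'shift cm',np.round(Rm.T@(t-p)*100,2),'w',np.round(R.from_matrix(Rm.T@Rt).as_rotvec(),3))
if __name__=='__main__': rel(*map(float,sys.argv[1:]))
E
python3 tgt.py 185 .092 .2 102; python3 tgt.py 185 .092 .2 -78
```

```text
t 1.3 pos [0.2263 0.5557 0.2313] yaw 157.84 F [ 0.5 -0.3 -0.8] j [67.8 18.  -2.7 69.3  0.  90. ] w 0.0853
now phi 122.78774932153762 r 0.6475621814335751
target [0.4854 0.0033 0.2   ] shift cm [-44.83 -41.39   3.13] w [ 0.    -0.     0.975]
t 1.3 pos [0.2263 0.5557 0.2313] yaw 157.84 F [ 0.5 -0.3 -0.8] j [67.8 18.  -2.7 69.3  0.  90. ] w 0.0853
now phi 122.78774932153762 r 0.6475621814335751
target [0.4854 0.0033 0.2   ] shift cm [-44.83 -41.39   3.13] w [ 0.     0.    -2.167]
```

All keys are required.

Request:
{"op": "jog_arm", "data": {
  "commands": [
    {"wx": 0, "wy": 0, "wz": 0.1, "tx": 0, "ty": 0, "tz": -2, "claw": 0},
    {"wx": 0, "wy": 0, "wz": 0.1, "tx": 0, "ty": 0, "tz": -4, "claw": 0}
  ]
}}

```text
time_s: 1.5
ee_pos: [0.2261, 0.5551, 0.2711]
tcp_rot: [[-0.883, 0.47, -0.001], [0.47, 0.883, -0.002], [-0.0, -0.002, -1.0]]
ft_force: [0.8, -0.5, 0.1]
width: 0.0592
```

```bash
python3 tgt.py 185 .092 .2 102; python3 tgt.py 185 .092 .2 -78
```

```text
t 1.5 pos [0.2261 0.5551 0.2711] yaw 151.99 F [ 0.8 -0.5  0.1] j [67.8 17.3  1.6 74.4 -0.  95.8] w 0.0592
now phi 122.83020889246232 r 0.6471890668855136
target [0.4854 0.0033 0.2   ] shift cm [-48.8  -36.53   7.18] w [-0.002  0.001  0.872]
t 1.5 pos [0.2261 0.5551 0.2711] yaw 151.99 F [ 0.8 -0.5  0.1] j [67.8 17.3  1.6 74.4 -0.  95.8] w 0.0592
now phi 122.83020889246232 r 0.6471890668855136
target [0.4854 0.0033 0.2   ] shift cm [-48.8  -36.53   7.18] w [-1.000e-03 -2.000e-03 -2.269e+00]
```

Request:
{"op": "jog_arm", "data": {
  "commands": [
    {"wx": 0, "wy": 0, "wz": 0, "tx": -4, "ty": -3, "tz": 0, "claw": 0},
    {"wx": 0, "wy": 0, "wz": 0, "tx": -8, "ty": -6, "tz": 0, "claw": 0},
    {"wx": 0, "wy": 0, "wz": 0, "tx": -12, "ty": -9, "tz": 0, "claw": 0},
    {"wx": 0, "wy": 0, "wz": 0, "tx": -16, "ty": -12, "tz": 0, "claw": 0},
    {"wx": 0, "wy": 0, "wz": 0, "tx": -20, "ty": -15, "tz": 0, "claw": 0}
  ]
}}

```text
time_s: 2.0
ee_pos: [0.3334, 0.3278, 0.2714]
tcp_rot: [[-0.884, 0.467, 0.001], [0.467, 0.884, 0.0], [-0.0, 0.001, -1.0]]
ft_force: [0.6, -0.3, 0.5]
width: 0.0001
```

Request:
{"op": "jog_arm", "data": {
  "commands": [
    {"wx": 0, "wy": 0, "wz": 0, "tx": -4, "ty": -3, "tz": 0, "claw": 0},
    {"wx": 0, "wy": 0, "wz": 0, "tx": -8, "ty": -6, "tz": 0, "claw": 0},
    {"wx": 0, "wy": 0, "wz": 0, "tx": -12, "ty": -9, "tz": 0, "claw": 0},
    {"wx": 0, "wy": 0, "wz": 0, "tx": -16, "ty": -12, "tz": 0, "claw": 0},
    {"wx": 0, "wy": 0, "wz": 0, "tx": -20, "ty": -15, "tz": 0, "claw": 0}
  ]
}}

```text
time_s: 2.5
ee_pos: [0.4401, 0.1015, 0.2717]
tcp_rot: [[-0.884, 0.468, 0.001], [0.468, 0.884, 0.0], [-0.001, 0.001, -1.0]]
ft_force: [1.2, 0.2, 0.2]
width: -0.0
```

```bash
python3 tgt.py 185 .092 .2 102
```

```text
t 2.5 pos [0.4401 0.1015 0.2717] yaw 152.11 F [1.2 0.2 0.2] j [ 13.    1.  -17.7  71.2   0.   40.9] w -0.0
now phi 146.63316698620355 r 0.16393651987525534
target [0.4854 0.0033 0.2   ] shift cm [-8.59 -6.57  7.17] w [0.001 0.    0.875]
```

Request:
{"op": "jog_arm", "data": {
  "commands": [
    {"wx": 0, "wy": 0, "wz": 0.14, "tx": -3, "ty": -2, "tz": 1, "claw": 0},
    {"wx": 0, "wy": 0, "wz": 0.28, "tx": -6, "ty": -4, "tz": 3, "claw": 0},
    {"wx": 0, "wy": 0, "wz": 0.42, "tx": -8.6, "ty": -6.6, "tz": 5, "claw": 0},
    {"wx": 0, "wy": 0, "wz": 0.56, "tx": -8.6, "ty": -6.6, "tz": 7, "claw": 0},
    {"wx": 0, "wy": 0, "wz": 0.7, "tx": -8.6, "ty": -6.6, "tz": 8, "claw": 0}
  ]
}}

```text
time_s: 3.0
ee_pos: [0.484, 0.0035, 0.1895]
tcp_rot: [[-0.367, 0.93, -0.002], [0.93, 0.367, 0.0], [0.001, -0.002, -1.0]]
ft_force: [-0.5, -0.2, 0.8]
width: 0.0
```

```bash
python3 tgt.py 185 .092 .15 95
python3 - <<'E'
from h import *
p=get_image('top');save(p,'t2')
a=p['image'][130:300,240:420];cv2.imwrite('pics/t2z.png',cv2.cvtColor(cv2.resize(a,None,fx=3.5,fy=3.5,interpolation=2),cv2.COLOR_RGB2BGR))
p=get_image('scene')
a=p['image'][150:330,200:420];cv2.imwrite('pics/s2z.png',cv2.cvtColor(cv2.resize(a,None,fx=3.2,fy=3.2,interpolation=2),cv2.COLOR_RGB2BGR))
E
```

```text
t 3.0 pos [0.484  0.0035 0.1895] yaw 111.51 F [-0.5 -0.2  0.8] j [  0.4   6.9 -22.2  61.    0.   68.9] w 0.0
now phi -175.20848595359215 r 0.09336387073567824
target [0.4854 0.0033 0.15  ] shift cm [-0.07  0.13  3.95] w [-0.002 -0.001  0.288]
```

View pics/s2z.png

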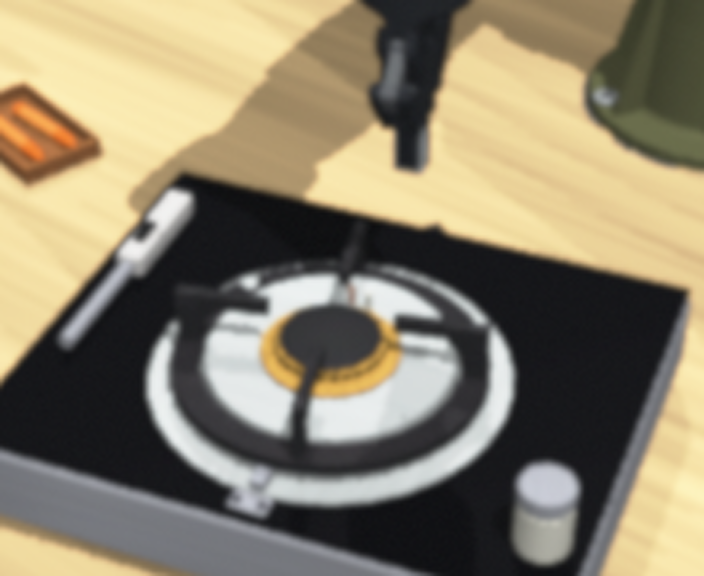

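View pics/t2z.png

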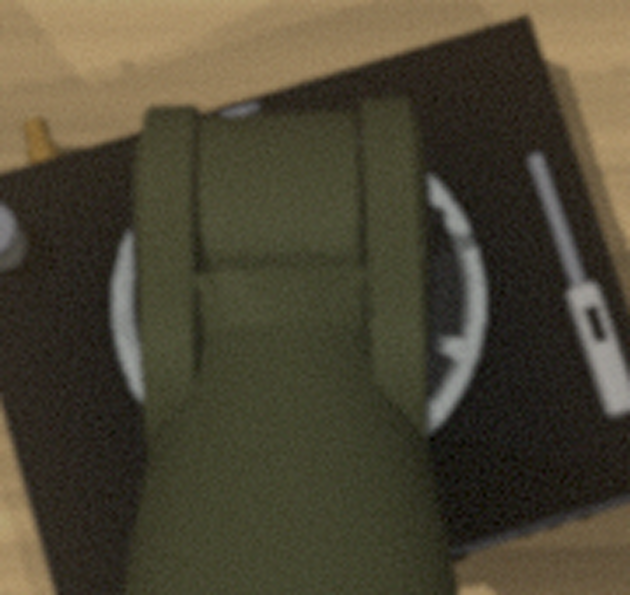

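Request:
{"op": "jog_arm", "data": {
  "commands": [
    {"wx": 0, "wy": 0, "wz": 0.14, "tx": 0, "ty": 0.1, "tz": 2, "claw": 0},
    {"wx": 0, "wy": 0, "wz": 0.29, "tx": 0, "ty": 0.1, "tz": 4, "claw": 0},
    {"wx": 0, "wy": 0, "wz": 0.29, "tx": 0, "ty": 0.1, "tz": 6, "claw": 0},
    {"wx": 0, "wy": 0, "wz": 0.29, "tx": 0, "ty": 0.1, "tz": 7.5, "claw": 0},
    {"wx": 0, "wy": 0, "wz": 0.29, "tx": 0, "ty": 0.1, "tz": 8.2, "claw": 0}
  ]
}}

```text
time_s: 3.6
ee_pos: [0.4853, 0.0055, 0.1089]
tcp_rot: [[-0.098, 0.995, -0.001], [0.995, 0.098, 0.0], [0.0, -0.001, -1.0]]
ft_force: [0.1, 0.9, -0.3]
width: -0.0003
```

```bash
python3 tgt.py 185 .092 .107 95; python3 tgt.py 195 .092 .107 105
python3 - <<'E'
import numpy as np
# arc: tool centre at radius r along +-? yaw=phi-90: x=( sin phi,-cos phi) ; y=z cross x with z down -> 
r=9.2
for k in range(1,6):
    for s in (2,3):
        t=np.radians(s*k); print(s,k,'tx',round(-r*np.sin(t),2),'radial inward',round(r*(1-np.cos(t)),2),'wz',round(-t,3))
E
```

```text
t 3.6 pos [0.4853 0.0055 0.1089] yaw 95.6 F [ 0.1  0.9 -0.3] j [  0.6  10.8 -28.9  50.3   0.   85.1] w -0.0003
now phi -176.3851619462597 r 0.09190204235860312
target [0.4854 0.0033 0.107 ] shift cm [-0.22 -0.01  0.19] w [-0.001 -0.     0.01 ]
t 3.6 pos [0.4853 0.0055 0.1089] yaw 95.6 F [ 0.1  0.9 -0.3] j [  0.6  10.8 -28.9  50.3   0.   85.1] w -0.0003
now phi -176.3851619462597 r 0.09190204235860312
target [ 0.4881 -0.0125  0.107 ] shift cm [-1.82  0.11  0.18] w [-0.001 -0.    -0.164]
2 1 tx -0.32 radial inward 0.01 wz -0.035
3 1 tx -0.48 radial inward 0.01 wz -0.052
2 2 tx -0.64 radial inward 0.02 wz -0.07
3 2 tx -0.96 radial inward 0.05 wz -0.105
2 3 tx -0.96 radial inward 0.05 wz -0.105
3 3 tx -1.44 radial inward 0.11 wz -0.157
2 4 tx -1.28 radial inward 0.09 wz -0.14
3 4 tx -1.91 radial inward 0.2 wz -0.209
2 5 tx -1.6 radial inward 0.14 wz -0.175
3 5 tx -2.38 radial inward 0.31 wz -0.262
```

Request:
{"op": "jog_arm", "data": {
  "commands": [
    {"wx": 0, "wy": 0, "wz": -0.035, "tx": -0.32, "ty": 0.01, "tz": 0, "claw": 0},
    {"wx": 0, "wy": 0, "wz": -0.07, "tx": -0.64, "ty": 0.02, "tz": 0.1, "claw": 0},
    {"wx": 0, "wy": 0, "wz": -0.105, "tx": -0.96, "ty": 0.05, "tz": 0.1, "claw": 0},
    {"wx": 0, "wy": 0, "wz": -0.14, "tx": -1.28, "ty": 0.09, "tz": 0.1, "claw": 0},
    {"wx": 0, "wy": 0, "wz": -0.175, "tx": -1.6, "ty": 0.14, "tz": 0.1, "claw": 0}
  ]
}}

```text
time_s: 4.1
ee_pos: [0.4894, -0.0105, 0.1094]
tcp_rot: [[-0.27, 0.963, 0.002], [0.963, 0.27, -0.0], [-0.0, 0.002, -1.0]]
ft_force: [-1.3, 0.2, 0.0]
width: 0.0
```

Request:
{"op": "jog_arm", "data": {
  "commands": [
    {"wx": 0, "wy": 0, "wz": -0.035, "tx": -0.32, "ty": 0.01, "tz": 0, "claw": 0},
    {"wx": 0, "wy": 0, "wz": -0.07, "tx": -0.64, "ty": 0.02, "tz": 0, "claw": 0},
    {"wx": 0, "wy": 0, "wz": -0.105, "tx": -0.96, "ty": 0.05, "tz": 0, "claw": 0},
    {"wx": 0, "wy": 0, "wz": -0.14, "tx": -1.28, "ty": 0.09, "tz": 0, "claw": 0},
    {"wx": 0, "wy": 0, "wz": -0.175, "tx": -1.6, "ty": 0.14, "tz": 0, "claw": 0}
  ]
}}

```text
time_s: 4.6
ee_pos: [0.4945, -0.0245, 0.1094]
tcp_rot: [[-0.434, 0.901, 0.001], [0.901, 0.434, 0.002], [0.002, 0.002, -1.0]]
ft_force: [-1.3, 3.4, 0.9]
width: 0.0002
```

```bash
python3 tgt.py 205 .092 .107 115;  python3 - <<'E'
from h import *
p=get_image('scene')
a=p['image'][150:330,200:420];cv2.imwrite('pics/s3z.png',cv2.cvtColor(cv2.resize(a,None,fx=3.2,fy=3.2,interpolation=2),cv2.COLOR_RGB2BGR))
E
```

```text
t 4.6 pos [ 0.4945 -0.0245  0.1094] yaw 115.72 F [-1.3  3.4  0.9] j [ -2.9  11.7 -27.7  50.6   0.1  61.3] w 0.0002
now phi -156.5508318053548 r 0.08991214684906228
target [ 0.4936 -0.0276  0.107 ] shift cm [-0.24 -0.22  0.24] w [ 0.002 -0.002  0.013]
```

View pics/s3z.png

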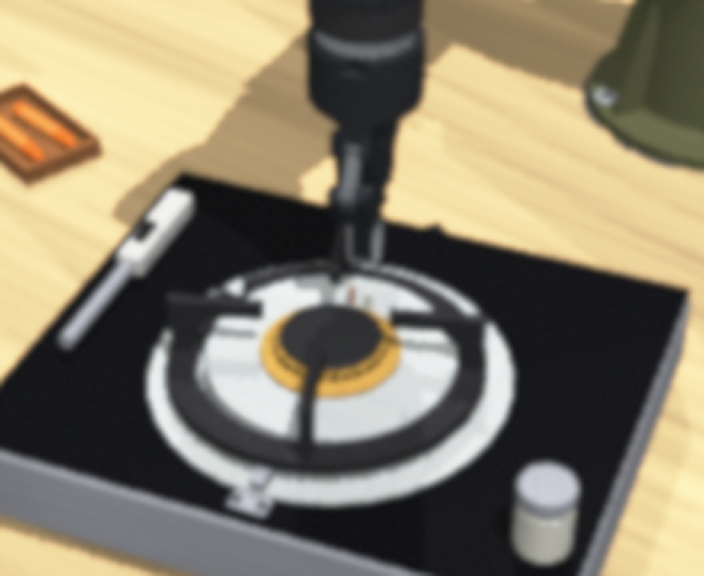

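Request:
{"op": "jog_arm", "data": {
  "commands": [
    {"wx": 0, "wy": 0, "wz": -0.052, "tx": -0.48, "ty": 0.0, "tz": 0, "claw": 0},
    {"wx": 0, "wy": 0, "wz": -0.105, "tx": -0.96, "ty": 0.0, "tz": 0, "claw": 0},
    {"wx": 0, "wy": 0, "wz": -0.157, "tx": -1.44, "ty": 0.05, "tz": 0, "claw": 0},
    {"wx": 0, "wy": 0, "wz": -0.209, "tx": -1.91, "ty": 0.12, "tz": 0, "claw": 0},
    {"wx": 0, "wy": 0, "wz": -0.262, "tx": -2.38, "ty": 0.22, "tz": 0, "claw": 0}
  ]
}}

```text
time_s: 5.15
ee_pos: [0.5063, -0.0451, 0.1092]
tcp_rot: [[-0.652, 0.758, 0.0], [0.758, 0.652, 0.002], [0.001, 0.001, -1.0]]
ft_force: [-3.1, 3.7, 3.9]
width: -0.0002
```

Request:
{"op": "jog_arm", "data": {
  "commands": [
    {"wx": 0, "wy": 0, "wz": -0.052, "tx": -0.48, "ty": 0.01, "tz": 0, "claw": 0},
    {"wx": 0, "wy": 0, "wz": -0.105, "tx": -0.96, "ty": 0.05, "tz": 0, "claw": 0},
    {"wx": 0, "wy": 0, "wz": -0.157, "tx": -1.44, "ty": 0.11, "tz": 0, "claw": 0},
    {"wx": 0, "wy": 0, "wz": -0.209, "tx": -1.91, "ty": 0.2, "tz": 0, "claw": 0},
    {"wx": 0, "wy": 0, "wz": -0.262, "tx": -2.38, "ty": 0.31, "tz": 0, "claw": 0}
  ]
}}

```text
time_s: 5.65
ee_pos: [0.5236, -0.0616, 0.109]
tcp_rot: [[-0.826, 0.564, -0.001], [0.564, 0.826, 0.001], [0.001, 0.0, -1.0]]
ft_force: [-4.2, 3.0, 2.3]
width: -0.0003
```

```bash
python3 tgt.py 235 .092 .109 145;  python3 - <<'E'
from h import *
p=get_image('scene')
a=p['image'][150:330,200:420];cv2.imwrite('pics/s4z.png',cv2.cvtColor(cv2.resize(a,None,fx=3.2,fy=3.2,interpolation=2),cv2.COLOR_RGB2BGR))
E
```

```text
t 5.65 pos [ 0.5236 -0.0616  0.109 ] yaw 145.7 F [-4.2  3.   2.3] j [ -6.7  15.  -23.4  51.6   0.   27.6] w -0.0003
now phi -126.22686615251463 r 0.09042277288749677
target [ 0.5242 -0.0641  0.109 ] shift cm [-0.19 -0.16 -0.  ] w [ 0.    -0.001  0.012]
```

View pics/s4z.png

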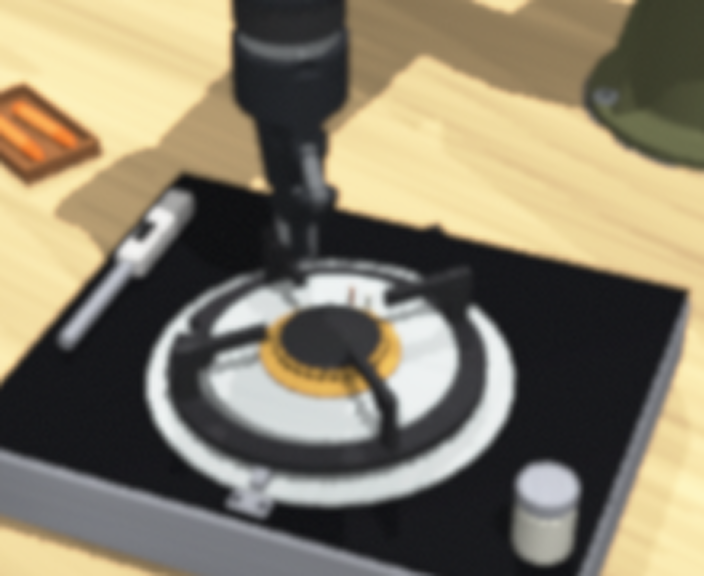

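Request:
{"op": "jog_arm", "data": {
  "commands": [
    {"wx": 0, "wy": 0, "wz": -0.052, "tx": -0.48, "ty": 0.01, "tz": 0, "claw": 0},
    {"wx": 0, "wy": 0, "wz": -0.105, "tx": -0.96, "ty": 0.02, "tz": 0, "claw": 0},
    {"wx": 0, "wy": 0, "wz": -0.157, "tx": -1.44, "ty": 0.07, "tz": 0, "claw": 0},
    {"wx": 0, "wy": 0, "wz": -0.209, "tx": -1.91, "ty": 0.15, "tz": 0, "claw": 0},
    {"wx": 0, "wy": 0, "wz": -0.262, "tx": -2.38, "ty": 0.25, "tz": 0, "claw": 0}
  ]
}}

```text
time_s: 6.2
ee_pos: [0.5444, -0.0734, 0.1088]
tcp_rot: [[-0.943, 0.332, -0.001], [0.332, 0.943, 0.0], [0.001, -0.0, -1.0]]
ft_force: [-4.1, 2.2, 2.9]
width: -0.0001
```

Request:
{"op": "jog_arm", "data": {
  "commands": [
    {"wx": 0, "wy": 0, "wz": -0.052, "tx": -0.48, "ty": 0.01, "tz": 0, "claw": 0},
    {"wx": 0, "wy": 0, "wz": -0.105, "tx": -0.96, "ty": 0.05, "tz": 0, "claw": 0},
    {"wx": 0, "wy": 0, "wz": -0.157, "tx": -1.44, "ty": 0.11, "tz": 0, "claw": 0},
    {"wx": 0, "wy": 0, "wz": -0.209, "tx": -1.91, "ty": 0.2, "tz": 0, "claw": 0},
    {"wx": 0, "wy": 0, "wz": -0.262, "tx": -2.38, "ty": 0.31, "tz": 0, "claw": 0}
  ]
}}

```text
time_s: 6.7
ee_pos: [0.5678, -0.0788, 0.1088]
tcp_rot: [[-0.997, 0.076, -0.001], [0.076, 0.997, -0.001], [0.001, -0.001, -1.0]]
ft_force: [-5.1, 0.1, 3.5]
width: -0.0002
```

Request:
{"op": "jog_arm", "data": {
  "commands": [
    {"wx": 0, "wy": 0, "wz": -0.052, "tx": -0.48, "ty": 0.01, "tz": 0, "claw": 0},
    {"wx": 0, "wy": 0, "wz": -0.105, "tx": -0.96, "ty": 0.05, "tz": 0, "claw": 0},
    {"wx": 0, "wy": 0, "wz": -0.157, "tx": -1.44, "ty": 0.11, "tz": 0, "claw": 0},
    {"wx": 0, "wy": 0, "wz": -0.209, "tx": -1.91, "ty": 0.2, "tz": 0, "claw": 0},
    {"wx": 0, "wy": 0, "wz": -0.262, "tx": -2.38, "ty": 0.31, "tz": 0, "claw": 0}
  ]
}}

```text
time_s: 7.2
ee_pos: [0.5919, -0.0779, 0.1089]
tcp_rot: [[-0.983, -0.184, -0.001], [-0.184, 0.983, -0.001], [0.002, -0.001, -1.0]]
ft_force: [-3.6, -1.3, 2.1]
width: 0.0002
```

```bash
python3 tgt.py 280 .092 .109 190;  python3 - <<'E'
from h import *
p=get_image('scene')
a=p['image'][150:330,200:420];cv2.imwrite('pics/s5z.png',cv2.cvtColor(cv2.resize(a,None,fx=3.2,fy=3.2,interpolation=2),cv2.COLOR_RGB2BGR))
for n in('notch','prong_top','pin'): print(n,spot_point(p,n)[:2])
E
```

```text
t 7.2 pos [ 0.5919 -0.0779  0.1089] yaw -169.38 F [-3.6 -1.3  2.1] j [ -7.4  21.9 -13.6  54.5  -0.1 -18.1] w 0.0002
now phi -80.52401955162924 r 0.09040188436643029
target [ 0.593  -0.0793  0.109 ] shift cm [-0.08 -0.16 -0.01] w [-0.001 -0.002  0.011]
notch [{'xyz': [0.6723, -0.0333, 0.0929], 'score': 0.55}]
prong_top [{'xyz': [0.6481, 0.0359, 0.1409], 'score': 0.86}]
pin [{'xyz': [0.6798, 0.0376, 0.0899], 'score': 0.85}]
```

View pics/s5z.png

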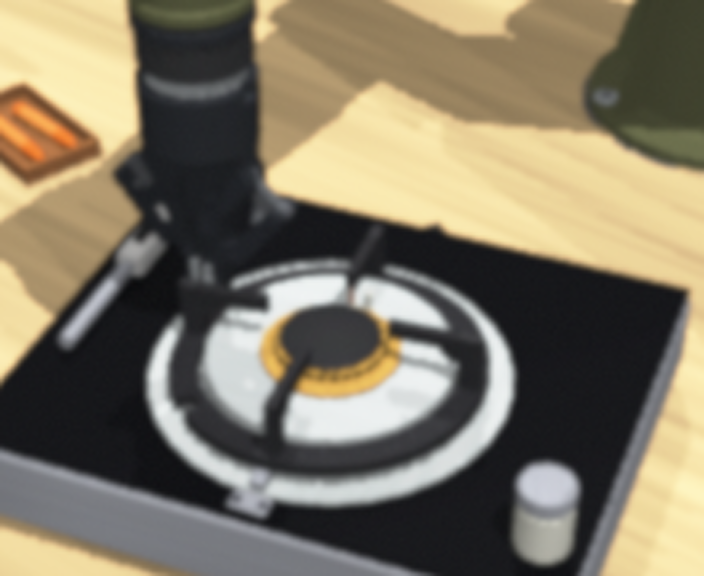

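Request:
{"op": "jog_arm", "data": {
  "commands": [
    {"wx": 0, "wy": 0, "wz": -0.052, "tx": -0.48, "ty": 0.01, "tz": 0, "claw": 0},
    {"wx": 0, "wy": 0, "wz": -0.105, "tx": -0.96, "ty": 0.03, "tz": 0, "claw": 0},
    {"wx": 0, "wy": 0, "wz": -0.157, "tx": -1.44, "ty": 0.09, "tz": 0, "claw": 0},
    {"wx": 0, "wy": 0, "wz": -0.209, "tx": -1.91, "ty": 0.16, "tz": 0, "claw": 0},
    {"wx": 0, "wy": 0, "wz": -0.262, "tx": -2.38, "ty": 0.26, "tz": 0, "claw": 0}
  ]
}}

```text
time_s: 7.9
ee_pos: [0.6147, -0.0711, 0.1084]
tcp_rot: [[-0.902, -0.431, -0.001], [-0.431, 0.902, -0.001], [0.002, -0.0, -1.0]]
ft_force: [-3.8, -1.6, 3.0]
width: -0.0001
```

Request:
{"op": "jog_arm", "data": {
  "commands": [
    {"wx": 0, "wy": 0, "wz": -0.035, "tx": -0.32, "ty": 0.01, "tz": 0, "claw": 0},
    {"wx": 0, "wy": 0, "wz": -0.07, "tx": -0.64, "ty": 0.02, "tz": 0, "claw": 0},
    {"wx": 0, "wy": 0, "wz": -0.105, "tx": -0.96, "ty": 0.05, "tz": 0, "claw": 0},
    {"wx": 0, "wy": 0, "wz": -0.14, "tx": -1.28, "ty": 0.09, "tz": 0, "claw": 0},
    {"wx": 0, "wy": 0, "wz": -0.175, "tx": -1.6, "ty": 0.14, "tz": 0, "claw": 0}
  ]
}}

```text
time_s: 8.4
ee_pos: [0.6286, -0.0631, 0.1085]
tcp_rot: [[-0.814, -0.581, -0.001], [-0.581, 0.814, -0.002], [0.002, -0.001, -1.0]]
ft_force: [-3.2, -2.1, 2.9]
width: 0.0002
```

Request:
{"op": "jog_arm", "data": {
  "commands": [
    {"wx": 0, "wy": 0, "wz": -0.017, "tx": -0.16, "ty": 0, "tz": 0, "claw": 0},
    {"wx": 0, "wy": 0, "wz": -0.035, "tx": -0.32, "ty": 0.01, "tz": 0, "claw": 0},
    {"wx": 0, "wy": 0, "wz": -0.052, "tx": -0.48, "ty": 0.01, "tz": 0, "claw": 0},
    {"wx": 0, "wy": 0, "wz": -0.07, "tx": -0.64, "ty": 0.02, "tz": 0, "claw": 0},
    {"wx": 0, "wy": 0, "wz": -0.087, "tx": -0.8, "ty": 0.03, "tz": 0, "claw": 0}
  ]
}}

```text
time_s: 8.9
ee_pos: [0.6357, -0.0577, 0.1084]
tcp_rot: [[-0.759, -0.651, -0.0], [-0.651, 0.759, -0.0], [0.0, -0.0, -1.0]]
ft_force: [-4.1, -2.8, 3.0]
width: -0.0001
```

```bash
python3 tgt.py 310 .092 .109 220;  python3 - <<'E'
from h import *
p=get_image('scene')
a=p['image'][150:330,200:420];cv2.imwrite('pics/s6z.png',cv2.cvtColor(cv2.resize(a,None,fx=3.2,fy=3.2,interpolation=2),cv2.COLOR_RGB2BGR))
for n in('notch','prong_top','pin'): print(n,spot_point(p,n)[:2])
E
```

```text
t 8.9 pos [ 0.6357 -0.0577  0.1084] yaw -139.42 F [-4.1 -2.8  3. ] j [ -5.2  26.   -7.5  56.5  -0.  -45.8] w -0.0001
now phi -49.61429775724666 r 0.09053977293388071
target [ 0.6361 -0.0592  0.109 ] shift cm [ 0.06 -0.15 -0.06] w [-0.   -0.    0.01]
notch [{'xyz': [0.6815, 0.0241, 0.0931], 'score': 0.94}, {'xyz': [0.5837, 0.0121, 0.0868], 'score': 0.23}]
prong_top [{'xyz': [0.6254, 0.0652, 0.1413], 'score': 0.82}, {'xyz': [0.6095, -0.4578, -0.0015], 'score': 0.38}]
pin [{'xyz': [0.6798, 0.0363, 0.0894], 'score': 0.95}]
```

View pics/s6z.png

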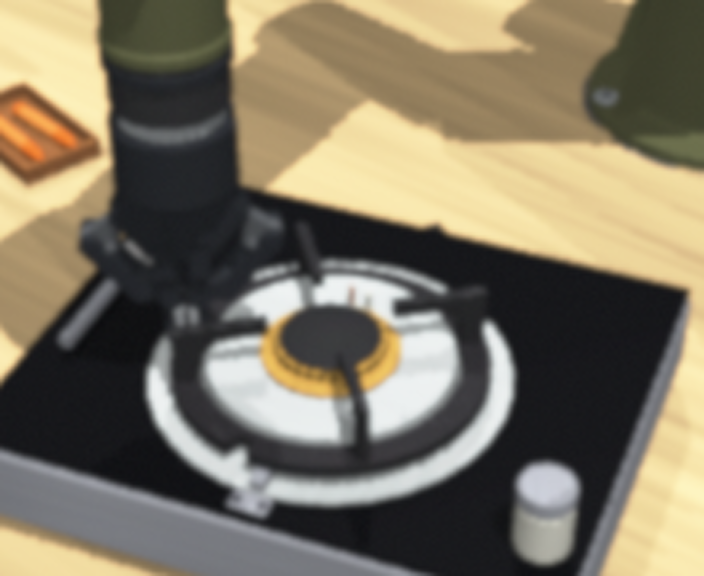

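Request:
{"op": "jog_arm", "data": {
  "commands": [
    {"wx": 0, "wy": 0, "wz": -0.012, "tx": -0.11, "ty": 0, "tz": 0, "claw": 0},
    {"wx": 0, "wy": 0, "wz": -0.024, "tx": -0.22, "ty": 0, "tz": 0, "claw": 0},
    {"wx": 0, "wy": 0, "wz": -0.036, "tx": -0.33, "ty": 0, "tz": 0, "claw": 0},
    {"wx": 0, "wy": 0, "wz": -0.048, "tx": -0.44, "ty": 0.01, "tz": 0, "claw": 0},
    {"wx": 0, "wy": 0, "wz": -0.06, "tx": -0.55, "ty": 0.02, "tz": 0, "claw": 0}
  ]
}}

```text
time_s: 9.6
ee_pos: [0.6397, -0.0539, 0.1083]
tcp_rot: [[-0.719, -0.695, -0.0], [-0.695, 0.719, -0.0], [0.0, 0.0, -1.0]]
ft_force: [-3.8, -3.4, 2.2]
width: -0.0004
```

Request:
{"op": "jog_arm", "data": {
  "commands": [
    {"wx": 0, "wy": 0, "wz": -0.012, "tx": -0.11, "ty": 0, "tz": 0, "claw": 0},
    {"wx": 0, "wy": 0, "wz": -0.024, "tx": -0.22, "ty": 0, "tz": 0, "claw": 0},
    {"wx": 0, "wy": 0, "wz": -0.036, "tx": -0.33, "ty": 0, "tz": 0, "claw": 0}
  ]
}}

```text
time_s: 9.9
ee_pos: [0.6422, -0.0515, 0.1083]
tcp_rot: [[-0.694, -0.72, 0.0], [-0.72, 0.694, -0.0], [0.0, -0.0, -1.0]]
ft_force: [-3.5, -3.4, 2.3]
width: -0.0
```

```bash
python3 tgt.py 315 .092 .109 225;  python3 - <<'E'
from h import *
p=get_image('scene')
a=p['image'][150:330,200:420];cv2.imwrite('pics/s7z.png',cv2.cvtColor(cv2.resize(a,None,fx=3.2,fy=3.2,interpolation=2),cv2.COLOR_RGB2BGR))
for n in('notch','prong_top','pin'): print(n,spot_point(p,n)[:2])
E
```

```text
t 9.9 pos [ 0.6422 -0.0515  0.1083] yaw -133.92 F [-3.5 -3.4  2.3] j [ -4.6  26.6  -6.5  56.8  -0.  -50.7] w -0.0
now phi -43.96329029765189 r 0.09053292600214488
target [ 0.6421 -0.0538  0.109 ] shift cm [ 0.17 -0.15 -0.07] w [-0.    -0.     0.019]
notch [{'xyz': [0.6819, 0.033, 0.0928], 'score': 0.79}]
prong_top [{'xyz': [0.6186, 0.074, 0.1389], 'score': 0.96}]
pin [{'xyz': [0.6773, 0.0393, 0.0943], 'score': 0.82}]
```

View pics/s7z.png

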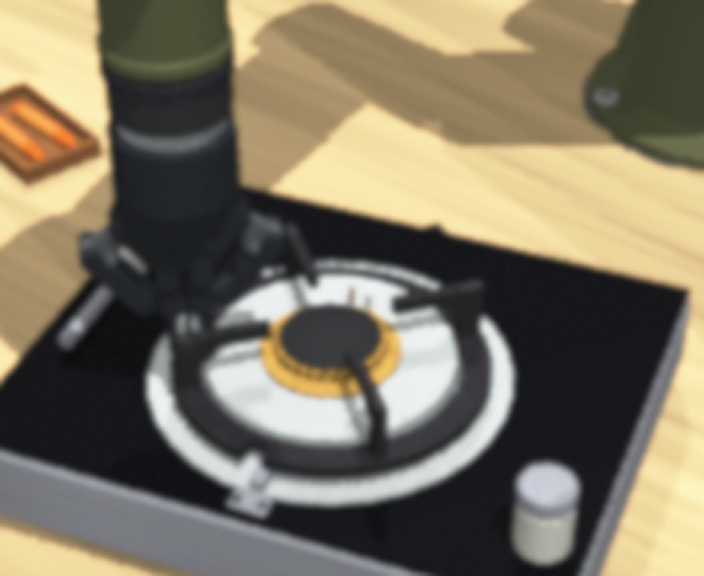

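Request:
{"op": "jog_arm", "data": {
  "commands": [
    {"wx": 0, "wy": 0, "wz": -0.009, "tx": -0.08, "ty": 0, "tz": 0, "claw": 0},
    {"wx": 0, "wy": 0, "wz": -0.018, "tx": -0.16, "ty": 0, "tz": 0, "claw": 0},
    {"wx": 0, "wy": 0, "wz": -0.027, "tx": -0.24, "ty": 0, "tz": 0, "claw": 0}
  ]
}}

```text
time_s: 10.4
ee_pos: [0.6438, -0.0499, 0.1083]
tcp_rot: [[-0.674, -0.739, -0.0], [-0.739, 0.674, -0.0], [0.0, -0.0, -1.0]]
ft_force: [-2.3, -2.7, 1.5]
width: -0.0003
```

Request:
{"op": "jog_arm", "data": {
  "commands": [
    {"wx": 0, "wy": 0, "wz": -0.009, "tx": -0.08, "ty": 0, "tz": 0, "claw": 0},
    {"wx": 0, "wy": 0, "wz": -0.018, "tx": -0.16, "ty": 0, "tz": 0, "claw": 0}
  ]
}}

```text
time_s: 10.6
ee_pos: [0.6448, -0.0487, 0.1083]
tcp_rot: [[-0.661, -0.751, -0.0], [-0.751, 0.661, -0.0], [0.0, 0.0, -1.0]]
ft_force: [-2.1, -2.7, 0.4]
width: -0.0002
```

```bash
python3 tgt.py 315 .092 .109 225;  python3 - <<'E'
from h import *
p=get_image('scene')
a=p['image'][150:330,200:420];cv2.imwrite('pics/s8z.png',cv2.cvtColor(cv2.resize(a,None,fx=3.2,fy=3.2,interpolation=2),cv2.COLOR_RGB2BGR))
for n in('notch','prong_top','pin'): print(n,spot_point(p,n)[:2])
E
```

```text
t 10.6 pos [ 0.6448 -0.0487  0.1083] yaw -131.36 F [-2.1 -2.7  0.4] j [ -4.3  26.9  -6.1  57.   -0.  -53. ] w -0.0002
now phi -41.46977137298664 r 0.0905302096875672
target [ 0.6421 -0.0538  0.109 ] shift cm [ 0.57 -0.13 -0.07] w [ 0.    -0.     0.064]
notch [{'xyz': [0.68, 0.0377, 0.0909], 'score': 0.91}]
prong_top [{'xyz': [0.5782, 0.0077, 0.088], 'score': 0.64}, {'xyz': [0.6138, 0.0726, 0.141], 'score': 0.55}]
pin [{'xyz': [0.6784, 0.0359, 0.0897], 'score': 0.81}]
```

View pics/s8z.png

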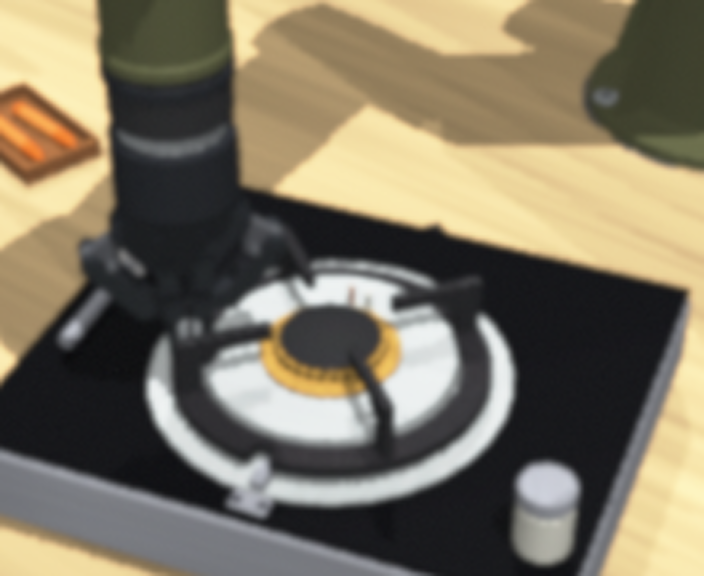

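Request:
{"op": "jog_arm", "data": {
  "commands": [
    {"wx": 0, "wy": 0, "wz": -0.005, "tx": -0.05, "ty": 0, "tz": 0, "claw": 0},
    {"wx": 0, "wy": 0, "wz": -0.01, "tx": -0.1, "ty": 0, "tz": 0, "claw": 0}
  ]
}}

```text
time_s: 11.0
ee_pos: [0.6454, -0.0481, 0.1083]
tcp_rot: [[-0.654, -0.757, -0.0], [-0.757, 0.654, -0.0], [0.0, 0.0, -1.0]]
ft_force: [-4.0, -2.9, 2.2]
width: -0.0001
```

Request:
{"op": "jog_arm", "data": {
  "commands": [
    {"wx": 0, "wy": 0, "wz": -0.005, "tx": -0.05, "ty": 0, "tz": 0, "claw": 0},
    {"wx": 0, "wy": 0, "wz": -0.01, "tx": -0.1, "ty": 0, "tz": 0, "claw": 0}
  ]
}}

```text
time_s: 11.2
ee_pos: [0.6463, -0.047, 0.1083]
tcp_rot: [[-0.646, -0.763, 0.0], [-0.763, 0.646, 0.0], [-0.0, 0.0, -1.0]]
ft_force: [-0.8, 0.1, -0.1]
width: 0.0003
```

```bash
python3 tgt.py 315 .092 .109 225;  python3 - <<'E'
from h import *
p=get_image('scene')
a=p['image'][230:330,230:370];cv2.imwrite('pics/s9z.png',cv2.cvtColor(cv2.resize(a,None,fx=5,fy=5,interpolation=2),cv2.COLOR_RGB2BGR))
for n in('notch','prong_top','pin'): print(n,spot_point(p,n)[:2])
E
```

```text
t 11.2 pos [ 0.6463 -0.047   0.1083] yaw -130.24 F [-0.8  0.1 -0.1] j [ -4.2  27.   -6.   57.    0.  -53.9] w 0.0003
now phi -40.11139445716742 r 0.09055558143686222
target [ 0.6421 -0.0538  0.109 ] shift cm [ 0.78 -0.11 -0.08] w [0.    0.    0.083]
notch [{'xyz': [0.6787, 0.0382, 0.0844], 'score': 0.78}]
prong_top [{'xyz': [0.6144, 0.0794, 0.1355], 'score': 0.75}]
pin [{'xyz': [0.6821, 0.0378, 0.0882], 'score': 0.57}]
```

View pics/s9z.png

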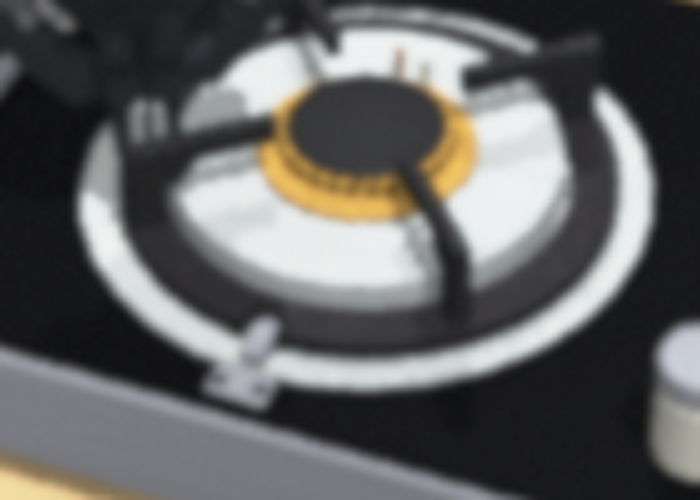

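Request:
{"op": "jog_arm", "data": {
  "commands": [
    {"wx": 0, "wy": 0, "wz": 0, "tx": 0.6, "ty": 0, "tz": 0, "claw": 0},
    {"wx": 0, "wy": 0, "wz": 0, "tx": 1.0, "ty": 0, "tz": 0, "claw": 0},
    {"wx": 0, "wy": 0, "wz": 0, "tx": 1.0, "ty": 0, "tz": -2, "claw": 0},
    {"wx": 0, "wy": 0, "wz": 0, "tx": 1.0, "ty": 0, "tz": -4, "claw": 0},
    {"wx": 0, "wy": 0, "wz": 0, "tx": 1.0, "ty": 0, "tz": -4, "claw": 0}
  ]
}}

```text
time_s: 11.9
ee_pos: [0.6415, -0.0553, 0.1513]
tcp_rot: [[-0.646, -0.763, 0.005], [-0.763, 0.646, -0.0], [-0.003, -0.004, -1.0]]
ft_force: [-0.0, 0.0, -0.5]
width: -0.0002
```

```bash
python3 tgt.py -30 .078 .136 -120;  python3 - <<'E'
from h import *
for n in('scene','top'):
  p=get_image(n)
  for n in('notch','prong_top','pin'): print(n,spot_point(p,n)[:2])
E
```

```text
t 11.9 pos [ 0.6415 -0.0553  0.1513] yaw -130.28 F [-0.   0.  -0.5] j [ -4.9  24.7  -3.7  61.4   0.  -54.7] w -0.0002
now phi -45.89633578984114 r 0.09268453928848418
target [ 0.6445 -0.0277  0.136 ] shift cm [-2.29  1.56  1.53] w [-0.004  0.003 -0.179]
notch [{'xyz': [0.6809, 0.0391, 0.082], 'score': 0.9}]
prong_top [{'xyz': [0.6136, 0.0764, 0.1348], 'score': 0.61}]
pin [{'xyz': [0.6815, 0.0348, 0.0885], 'score': 0.87}]
notch [{'xyz': [0.6776, 0.0377, 0.0885], 'score': 0.67}]
prong_top [{'xyz': [0.6154, 0.0758, 0.1329], 'score': 0.98}]
pin [{'xyz': [0.6776, 0.0379, 0.0954], 'score': 0.75}]
```

Request:
{"op": "jog_arm", "data": {
  "commands": [
    {"wx": 0, "wy": 0, "wz": -0.09, "tx": -1.2, "ty": 0.8, "tz": 0, "claw": 0},
    {"wx": 0, "wy": 0, "wz": -0.18, "tx": -2.3, "ty": 1.6, "tz": 0, "claw": 0},
    {"wx": 0, "wy": 0, "wz": -0.18, "tx": -2.3, "ty": 1.6, "tz": 0.7, "claw": 0},
    {"wx": 0, "wy": 0, "wz": -0.18, "tx": -2.3, "ty": 1.6, "tz": 1.4, "claw": 0},
    {"wx": 0, "wy": 0, "wz": -0.18, "tx": -2.3, "ty": 1.6, "tz": 1.6, "claw": 0}
  ]
}}

```text
time_s: 12.8
ee_pos: [0.6415, -0.0273, 0.1311]
tcp_rot: [[-0.501, -0.866, -0.002], [-0.866, 0.501, -0.0], [0.001, 0.002, -1.0]]
ft_force: [-5.5, 0.7, 9.2]
width: 0.0003
```

```bash
python3 tgt.py -30 .078 .131 -120;  python3 - <<'E'
from h import *
p=get_image('scene')
a=p['image'][190:310,220:370];cv2.imwrite('pics/s10z.png',cv2.cvtColor(cv2.resize(a,None,fx=5,fy=5,interpolation=2),cv2.COLOR_RGB2BGR))
E
```

```text
t 12.8 pos [ 0.6415 -0.0273  0.1311] yaw -120.04 F [-5.5  0.7  9.2] j [ -2.4  25.6  -5.1  59.5  -0.  -62.4] w 0.0003
now phi -30.90468281734028 r 0.07518659674255858
target [ 0.6445 -0.0277  0.131 ] shift cm [-0.12 -0.28  0.01] w [ 0.002 -0.001 -0.001]
```

View pics/s10z.png

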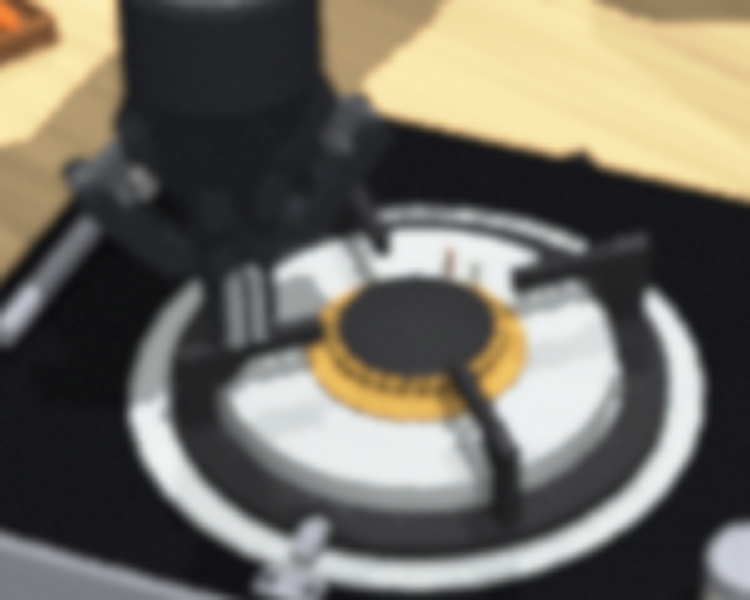

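Request:
{"op": "jog_arm", "data": {
  "commands": [
    {"wx": 0, "wy": 0, "wz": 0, "tx": 0, "ty": 0, "tz": 0.05, "claw": 0},
    {"wx": 0, "wy": 0, "wz": 0, "tx": 0, "ty": 0, "tz": 0.1, "claw": 0},
    {"wx": 0, "wy": 0, "wz": 0, "tx": 0, "ty": 0, "tz": 0.1, "claw": 0},
    {"wx": 0, "wy": 0, "wz": 0, "tx": 0, "ty": 0, "tz": 0.1, "claw": 0},
    {"wx": 0, "wy": 0, "wz": 0, "tx": 0, "ty": 0, "tz": 0.1, "claw": 0}
  ]
}}

```text
time_s: 13.35
ee_pos: [0.6424, -0.027, 0.1313]
tcp_rot: [[-0.499, -0.866, 0.0], [-0.866, 0.499, 0.0], [-0.0, -0.0, -1.0]]
ft_force: [-0.7, 0.5, 0.2]
width: -0.0003
```

Request:
{"op": "jog_arm", "data": {
  "commands": [
    {"wx": 0, "wy": 0, "wz": 0, "tx": 0, "ty": 0, "tz": 0.05, "claw": 0},
    {"wx": 0, "wy": 0, "wz": 0, "tx": 0, "ty": 0, "tz": 0.1, "claw": 0},
    {"wx": 0, "wy": 0, "wz": 0, "tx": 0, "ty": 0, "tz": 0.1, "claw": 0},
    {"wx": 0, "wy": 0, "wz": 0, "tx": 0, "ty": 0, "tz": 0.1, "claw": 0},
    {"wx": 0, "wy": 0, "wz": 0, "tx": 0, "ty": 0, "tz": 0.1, "claw": 0}
  ]
}}

```text
time_s: 13.85
ee_pos: [0.6425, -0.0269, 0.1311]
tcp_rot: [[-0.499, -0.867, 0.001], [-0.867, 0.499, -0.0], [-0.0, -0.001, -1.0]]
ft_force: [-2.8, 0.1, 3.7]
width: -0.0003
```

```bash
python3 tgt.py -30 .078 .131 -120;  python3 - <<'E'
from h import *
p=get_image('scene')
for n in('notch','prong_top','pin'): print(n,spot_point(p,n)[:2])
E
```

```text
t 13.85 pos [ 0.6425 -0.0269  0.1311] yaw -119.94 F [-2.8  0.1  3.7] j [ -2.4  25.5  -5.1  59.3  -0.  -62.5] w -0.0003
now phi -30.291184389347148 r 0.07580682372513485
target [ 0.6445 -0.0277  0.131 ] shift cm [-0.04 -0.22  0.01] w [-0.001  0.     0.001]
notch [{'xyz': [0.6813, 0.0384, 0.0806], 'score': 0.74}, {'xyz': [0.5577, 0.008, -0.0016], 'score': 0.44}]
prong_top [{'xyz': [0.6151, 0.0765, 0.131], 'score': 0.6}]
pin [{'xyz': [0.5797, 0.0087, 0.0857], 'score': 0.64}]
```

Request:
{"op": "jog_arm", "data": {
  "commands": [
    {"wx": 0, "wy": 0, "wz": 0, "tx": 0, "ty": 0, "tz": 0.1, "claw": 0},
    {"wx": 0, "wy": 0, "wz": 0, "tx": 0, "ty": 0, "tz": 0.2, "claw": 0},
    {"wx": 0, "wy": 0, "wz": 0, "tx": 0, "ty": 0, "tz": 0.3, "claw": 0},
    {"wx": 0, "wy": 0, "wz": 0, "tx": 0, "ty": 0, "tz": 0.3, "claw": 0},
    {"wx": 0, "wy": 0, "wz": 0, "tx": 0, "ty": 0, "tz": 0.3, "claw": 0}
  ]
}}

```text
time_s: 14.55
ee_pos: [0.6426, -0.0269, 0.1309]
tcp_rot: [[-0.499, -0.867, 0.002], [-0.867, 0.499, -0.0], [-0.001, -0.002, -1.0]]
ft_force: [-8.7, 0.1, 21.9]
width: -0.0003
```

Request:
{"op": "jog_arm", "data": {
  "commands": [
    {"wx": 0, "wy": 0, "wz": 0, "tx": 0, "ty": 0, "tz": 0.05, "claw": 0},
    {"wx": 0, "wy": 0, "wz": 0, "tx": 0, "ty": 0, "tz": 0.1, "claw": 0},
    {"wx": 0, "wy": 0, "wz": 0, "tx": 0, "ty": 0, "tz": 0.1, "claw": 0},
    {"wx": 0, "wy": 0, "wz": 0, "tx": 0, "ty": 0, "tz": 0.1, "claw": 0},
    {"wx": 0, "wy": 0, "wz": 0, "tx": 0, "ty": 0, "tz": 0.1, "claw": 0}
  ]
}}

```text
time_s: 15.05
ee_pos: [0.6426, -0.027, 0.1308]
tcp_rot: [[-0.499, -0.867, 0.003], [-0.867, 0.499, -0.0], [-0.001, -0.003, -1.0]]
ft_force: [-11.1, -0.4, 27.7]
width: -0.0001
```

Run:
```python
from h import *
print(get_obs()['ft_force'])
p=get_image('scene')
a=p['image'][190:310,220:370];cv2.imwrite('pics/s11z.png',cv2.cvtColor(cv2.resize(a,None,fx=5,fy=5,interpolation=2),cv2.COLOR_RGB2BGR))
```

```text
[-11.13866233  -0.36605405  27.68966254]
```

View pics/s11z.png

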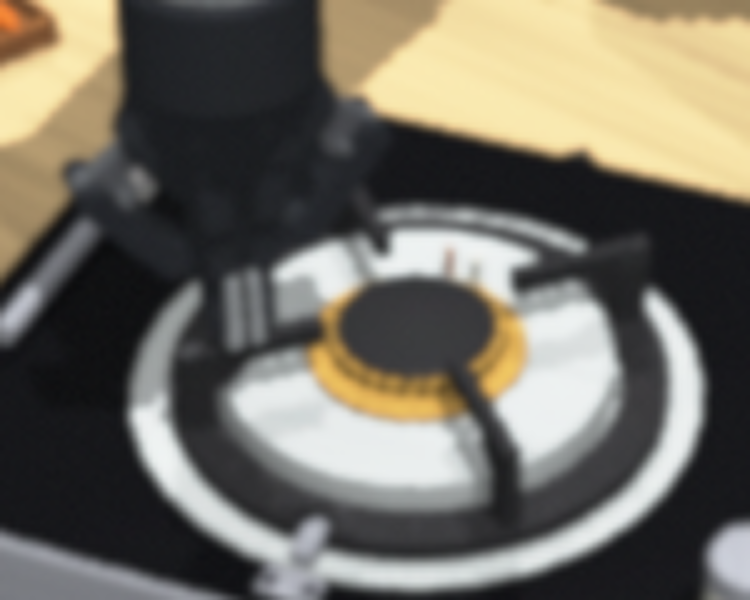

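Request:
{"op": "jog_arm", "data": {
  "commands": [
    {"wx": 0, "wy": 0, "wz": 0, "tx": 0, "ty": 0, "tz": -0.4, "claw": 0},
    {"wx": 0, "wy": 0, "wz": 0, "tx": 0, "ty": 0, "tz": -1, "claw": 0},
    {"wx": 0, "wy": 0, "wz": 0, "tx": 0, "ty": 0, "tz": -3, "claw": 0},
    {"wx": 0, "wy": 0, "wz": 0, "tx": 0, "ty": 0, "tz": -6, "claw": 0},
    {"wx": 0, "wy": 0, "wz": 0, "tx": 0, "ty": 0, "tz": -10, "claw": 0}
  ]
}}

```text
time_s: 15.6
ee_pos: [0.641, -0.0268, 0.2251]
tcp_rot: [[-0.499, -0.867, -0.004], [-0.867, 0.499, 0.0], [0.002, 0.004, -1.0]]
ft_force: [0.6, -0.4, 0.2]
width: 0.0002
```

```bash
python3 tgt.py 180 .13 .23 -120
```

```text
t 15.6 pos [ 0.641  -0.0268  0.2251] yaw -119.94 F [ 0.6 -0.4  0.2] j [ -2.4  22.9   3.4  70.8   0.  -62.5] w 0.0002
now phi -30.781075204489472 r 0.07443819628523969
target [0.447  0.0113 0.23  ] shift cm [ 6.38 18.71 -0.4 ] w [ 0.004 -0.002  0.001]
```

Request:
{"op": "jog_arm", "data": {
  "commands": [
    {"wx": 0, "wy": 0, "wz": 0, "tx": 1.3, "ty": 4, "tz": -1, "claw": 0},
    {"wx": 0, "wy": 0, "wz": 0, "tx": 2.6, "ty": 8, "tz": -2, "claw": 0},
    {"wx": 0, "wy": 0, "wz": 0, "tx": 3.9, "ty": 12, "tz": -3, "claw": 0},
    {"wx": 0, "wy": 0, "wz": 0, "tx": 5.2, "ty": 16, "tz": -3, "claw": 0},
    {"wx": 0, "wy": 0, "wz": 0, "tx": 6.4, "ty": 18.7, "tz": -3, "claw": 0}
  ]
}}

```text
time_s: 16.1
ee_pos: [0.4461, 0.0115, 0.2564]
tcp_rot: [[-0.499, -0.867, -0.0], [-0.867, 0.499, 0.0], [-0.0, 0.0, -1.0]]
ft_force: [0.5, 0.4, 0.8]
width: 0.0003
```

Request:
{"op": "jog_arm", "data": {
  "commands": [
    {"wx": 0, "wy": 0, "wz": 0, "tx": -4, "ty": 2, "tz": 0, "claw": 0},
    {"wx": 0, "wy": 0, "wz": 0, "tx": -8, "ty": 4, "tz": 0, "claw": 0},
    {"wx": 0, "wy": 0, "wz": 0, "tx": -12, "ty": 6, "tz": 0, "claw": 0},
    {"wx": 0, "wy": 0, "wz": 0, "tx": -16, "ty": 8, "tz": 0, "claw": 0},
    {"wx": 0, "wy": 0, "wz": 0, "tx": -16, "ty": 8, "tz": 0, "claw": 0}
  ]
}}

```text
time_s: 16.6
ee_pos: [0.459, 0.1941, 0.256]
tcp_rot: [[-0.494, -0.869, 0.0], [-0.869, 0.494, 0.002], [-0.002, 0.001, -1.0]]
ft_force: [0.0, -0.3, 0.1]
width: 0.0004
```

Run:
```python
from h import *
o=get_obs();print(o['time_s'],o['ee_pos'],o['ft_force'])
ims=[]
for c,(r0,r1,c0,c1) in (('scene',(200,330,210,380)),('top',(130,290,250,410))):
  p=get_image(c); save(p,c+'end')
  a=p['image'][r0:r1,c0:c1];cv2.imwrite('pics/%s_endz.png'%c,cv2.cvtColor(cv2.resize(a,None,fx=3.7,fy=3.7,interpolation=2),cv2.COLOR_RGB2BGR))
  for n in('notch','prong_top','pin','lighter','pepper_pot'): print(c,n,[(np.round(q['xyz'],4),round(q['score'],2)) for q in spot_point(p,n)[:2]])
```

```text
16.6 [0.45901024 0.19409615 0.25600496] [ 0.04255273 -0.26688885  0.12959312]
scene notch [(array([0.6787, 0.0386, 0.0844]), 0.73)]
scene prong_top [(array([0.6149, 0.0783, 0.1335]), 0.75)]
scene pin [(array([0.6784, 0.0392, 0.0882]), 0.8), (array([0.5779, 0.0181, 0.084 ]), 0.73)]
scene lighter [(array([ 0.5855, -0.1686,  0.077 ]), 0.65)]
scene pepper_pot [(array([0.6219, 0.1968, 0.079 ]), 0.72)]
top notch [(array([0.6775, 0.0366, 0.0859]), 0.87), (array([ 0.4065, -0.4451,  0.0009]), 0.69)]
top prong_top [(array([0.6201, 0.0767, 0.1341]), 0.59)]
top pin [(array([0.6759, 0.0402, 0.0932]), 0.79)]
top lighter [(array([ 0.579 , -0.1666,  0.0807]), 0.8)]
top pepper_pot [(array([0.6214, 0.2071, 0.0843]), 0.5)]
```

View pics/scene_endz.png

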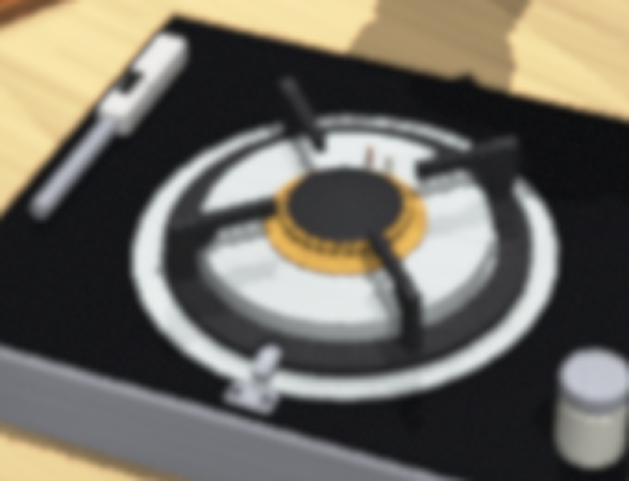

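View pics/top_endz.png

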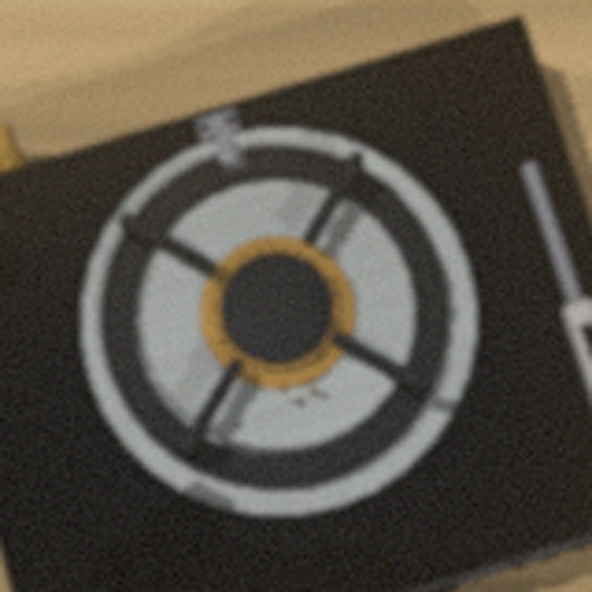

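The pictures show the pin standing in the notch (scene zoom about (265,355), top zoom about (230,155)). The support is flat and the hand is clear.

```bash
python3 -c "
from rig import *
print(close_job())"
```

```text
the job is handed in; nothing more can be done
None
```

The pan support is seated with its notch over the pin, and the job is handed in. It took about 17 s of the 69 s.

- **Turning:** I pushed one arm counter-clockwise with the closed fingertips, about 125° in all, at 3–5 N. The notch then dropped over the pin: the push force fell to nearly zero and the notch's height fell by about 8 mm.
- **Pressing:** I pressed down on the top of the same arm and built up to 27.7 N, staying above 20 N for about 0.5 s. The fingertip stood at 0.131 m, the height expected of a seated arm. My first press was too weak: it read 9 N for a moment, then 0.2 to 3.7 N, so I pressed further.
- **Last checks:** Both cameras show the pin in the notch and an even rim of drip ring around the support. The networks put notch and pin within 1 mm (scene) and 4 mm (top) of each other horizontally, each position being good to about 4 mm. The hand was clear, with wrist force near zero.
- **Other things:** The lighter and pepper pot were found where they had been, to within the networks' scatter. I did not re-measure the knob, bell, jar, tray, crayons or mug at the end, but the arm did not go near the knob and passed the rest well clear.

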